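Index the engraving turntable and unload the finished plate

TASK

The silver plate under the engraving head is finished. Pull up the turntable's plunger and twist it about a quarter turn so that it stays up by itself and let go of it, turn the table clockwise two stops by its upright handle, then twist the plunger back so that it drops fully home in that notch and locks the table. Then lift the plate off its block and lay it gently flat in the square wooden tray, without dropping it or shifting the other things on the bench.

Things in the scene. Friction and masses are not known exactly. Their poses are not given: they have to be found in the camera images.
- fixture: Engraving fixture bolted to the bench. Origin on the bench top below the turntable's axis; z up, x towards the engraving head's column on the far side, y towards the plunger. Dark steel base plate 18 mm thick, x -108 to 152, y -105 to 105 mm, with an ear out to y = 146. Aluminium turntable 204 mm across, top face 45 mm above the bench, six edge notches.
- needle (a point): Tip of the fixed engraving needle, 80 mm above the bench, at fixture x = 64, y = 0, over the plate at the start. The grey head above it (nose from 106 mm up, arm and column to 200 mm) takes fixture x from 48 to 150, y from -17 to 17 mm. This point's axes are the fixture's.
- turntable (a joint): Turn of the table about its vertical axis, rad: 0 at the start, grows CLOCKWISE seen from above; end stops at -0.1 and 2.3. Notches are under the plunger at 0, 1.047 (first stop) and 2.094 (second stop). Friction 0.12 N m: it stays where it is left. With the pin in a notch it has only about 0.02 rad of play.
- plunger (a joint): Lift of the plunger, m: 0 fully home (round-nosed 10 mm pin, 12 mm deep in a 13 mm wide notch), 0.026 top of travel. A spring presses it down with 4 to 8 N. Below 0.012 the pin blocks the table. Lowered while twisted by over 0.6 rad it rests parked at about 0.018. Twisted back to within about 0.1 rad of 0 it drops, fully home if a notch is beneath.
- tbar (a joint): Twist of the plunger's T-handle about the vertical, rad: 0 at the start (bar along the fixture's y), grows counter-clockwise seen from above; stops at -1.6 and 1.6, either way parks it. A cross pin below the handle sits in a slot of the collar, so it twists only when lifted over 0.018 m. Light friction (0.03 N m) keeps it where it is left.
- tbar_grip (a point): Centre of the black T-handle bar, 56 mm long (its y axis), 14 mm thick (x), 24 mm high (z); 110 mm above the bench when home, 128 when parked; at fixture x = 0, y = 91 mm. Below it an 8 mm stem, then a square steel collar block 34 mm wide, top 80 mm above the bench, on a bracket (fixture x -20 to 20, y 78 to 142, up to 62 mm).
- crank_grip (a point): Grip point of the table's upright handle: a light wooden sleeve 18 mm across that spins freely on its stud, 80 mm from the table's axis, from 55 to 112 mm above the bench; this point is on its axis, 92 mm up. Seen from the table's axis it stands at -80 degrees (counter-clockwise positive, from the fixture's x) at the start and at 160 degrees two stops on.
- plate: Finished engraved silver plate, 44 x 90 x 8 mm (x, y, z), 0.15 to 0.3 kg, loose. Origin at the centre of its underside, 65 mm above the bench, on a dark wooden block 28 mm wide, 86 mm long, on the table. At the start its axes are the fixture's and it is under the head; after two stops it is clear of it, towards fixture -x, -y.
- nest (a point): Centre of the top of the wooden block that carries the plate, 65 mm above the bench, 62 mm from the table's axis; turns with the table; x points outward from the axis, y along the plate's length. The plate's long edges overhang the block by 8 mm. Four 6 mm brass pins at x = +-26.5, y = +-38 mm rise 4 mm over this level: lift the plate straight up.
- tray: Square light wooden tray fixed to the bench, 150 x 150 mm outside, walls 6 mm thick, rim 26 mm above the bench, inner floor 6 mm above it. Origin at the centre of its underside, axes along its sides. On the robot's left or right.
- bowl: Bystander, to be left alone: pitch bowl: heavy dark iron half-ball on a foot, 136 mm across, 72 mm high; origin at the centre of its underside.
- hammer: Bystander, to be left alone: small hammer 220 mm long, lying flat; origin at about its middle, x along the handle towards the head.
- graver: Bystander, to be left alone: hand graver 120 mm long with a mushroom-shaped wooden handle, lying flat; origin at the handle's butt, x towards the point.
- mandrel: Bystander, to be left alone: tapered steel ring mandrel with a round wooden handle, 220 mm long, 28 mm thick, lying flat; origin at mid-length, x towards the thin end.
- brooch: Bystander, to be left alone: domed round silver brooch, 60 mm across, 14 mm high, lying flat; origin at the centre of its underside.
Not all that is in view belongs to the job. What is shaped like the tray but black is not meant.

How it is judged:
On the way, in this order (a step that is already met when the one before it is completed fails the run):
1. the plunger is lifted, twisted and let go, and stays up (value of joint plunger above 0.014 m and (value of joint tbar above 0.6 rad or value of joint tbar below -0.6 rad) and contact force between the fingers and tbar below 0.05 N and value of joint turntable below 0.15 rad), for 0.3 s.
2. the table is turned two stops clockwise with the plunger held out (value of joint plunger above 0.012 m and value of joint turntable between 2.044 and 2.144 rad), for 0.2 s.
3. the plunger is twisted back and fully home in the second notch (value of joint plunger below 0.003 m and value of joint tbar between -0.2 and 0.2 rad and value of joint turntable between 2.044 and 2.144 rad), for 0.3 s.
4. the plate is laid flat in the tray (z of plate in the frame of tray below 0.012 m and x of plate in the frame of tray between -0.06 and 0.06 m and y of plate in the frame of tray between -0.06 and 0.06 m and angle between plate's own z axis and vertical below 0.12 rad and contact force between the fingers and plate below 0.05 N and linear speed of plate below 0.02 m/s), for 0.2 s.
At the end, for the whole second after the job is handed in: The turntable is two stops clockwise of its start (2.094 rad within 0.05), the plunger fully home (within 3 mm) and twisted back (within 0.2 rad), and the plate lies released, at rest and flat (within 0.12 rad) on the tray's floor, its underside less than 12 mm above the tray's (all of step 3 and all of step 4); the robot touches nothing.
It fails at once if the plate is dropped (faster than 0.7 m/s while not held) (linear speed of plate above 0.7 m/s and contact force between the fingers and plate below 0.05 N).
It fails at once if another thing on the bench is shifted by more than 40 mm (distance of any of bowl, hammer, graver, mandrel, brooch from where it was at the start of the episode above 0.04 m).
It also fails if it takes over 72 s, if anything falls off the work surface, if the arm or the gripper's body presses on something with over 40 N, if the wrist force passes 120 N, or if a joint passes its speed limit or range.

ROBOT

A 6-joint arm with a two-finger parallel gripper is mounted at the origin on the work surface. World frame = base frame: x ahead of the robot, y to its left, z up, the work surface at z = 0. Lengths are in m, angles in rad, forces in N, time in s.
With the tool pointing down it reaches from about 0.25 to 0.725 m from the base axis. Payload 4 kg.
Tool frame: the origin (TCP) lies midway between the tips of the shut fingers; the grasp point (between the pads) lies 19 mm behind it; z points along the fingers, y is the line along which they close (so a half turn about z gives the same grasp; the last joint's range is limited). The gripper opens to 85 mm and grips with 20 to 120 N. Pads are 22 mm wide; open, the fingers measure 114 mm over their backs; the gripper's body (76 mm by 85 mm) begins 54 mm behind the grasp point. The pads swing forward as they close: fully open they stand 13 mm farther back than shut.
Start: joints at [1.279, 0.241, 0.005, 1.335, 0, 1.571], TCP at [0.144, 0.479, 0.231] pointing down, gripper open.
Joint ranges: [-2.72, 2.72], [-1.05, 1.87], [-1.09, 1.28], [-1.99, 2.15], [-1.42, 1.44], [-3.14, 3.14]. Speed limits (rad/s): [2.79, 2.79, 3.14, 3.14, 3.14, 3.14].

INTERFACE

Orientations are given as a unit quaternion [x, y, z, w].
In Python, from workcell import monitor, vision, job gives the robot as it stands.
- The arm moves only by the tool move_arm, never from a script. Its argument "moves" is a list that holds one entry, the list of rows, each a list of 5 numbers: the shift along the world's x, y, z in m, then the turn about the world's z in degrees, then the opening in per cent of the stroke, from 0 (shut) to 100 (fully open). In form: [[[x, y, z, turn, gripper], ...]]. A call has 1 to 5 rows; each row is the pose to reach, as a shift and turn from the pose commanded when the call began; what a row does not reach only later rows make up. A row lasts 1/8 s, in which the tool goes at most 62.5 mm and 10.7 degrees, less where a joint would pass 70% of its speed; a pose out of reach is approached as far as the arm can. A call with a gripper value outside its range is refused whole. The fingers move at their own pace and stop on an object; the grip force is fixed at half the most. Time passes only in rows, so rows that repeat a pose let the fingers close. It gives the time, the measured TCP pose, the force, the opening and the grip force at its end, in the units of the state.
- monitor.get_obs(): the state, without advancing time (a new reading comes with each control period).
- vision.camera(name): name is "scene" or "top" or "wrist"; returns a dict with "color" (480x640x3 uint8, red, green, blue), "camera_matrix" (3x3 intrinsics, pixels), "eye" and "attitude" of the camera in the world; the wrist camera has in their place "hand_eye" (4x4, takes a point from camera to tool coordinates, whose origin is the TCP and whose axes are the flange's). Camera axes: x right, y up, looking along -z (the intrinsics and any distortion apply to the point x, -y, -z); pixel columns grow to the right and rows downward; lengths in m; the calibration is good to about 2 mm. A picture is of the moment at which its call begins: read the wrist's pose just before it. There is no depth.
- job.job_done(): hands the job in; it is judged then, once.
The state is a dict: "clock": time; "joint_pos": joint angles; "joint_vel": joint speeds; "tau": joint torques, N m; "eef_pos": TCP position; "tool_rot": TCP orientation; "ft_force": force on the tool from outside, world axes, zero at the start; "ft_torque": the same for the moment, N m; "grip_width": finger opening in m; "grasp_force": force on a finger pad.
Only numpy, scipy, OpenCV 4.12 (cv2) and the standard library are available. Lean on these libraries where they do the work, as an engineer would, in place of code of your own. Each camera call takes 0.05 s, during which the arm holds its last target. There are 200 camera calls.

## Working session

There is one attempt and no reset: what is moved stays moved. The work goes in short steps, Python scripts to look and compute and a tool call to move; the robot and the scene stay as the last step left them, time stands still between calls to the robot, and variables do not carry over. Pictures are saved under pics/ and viewed, at most 10 in all, crops included, and the job is handed in when it is done.

Besides the shell and the picture viewer there is one more tool, called after ">>>" by a JSON object that holds its "api" and its "payload", one argument or row to a line. move_arm: Moves the arm, as the interface text tells. Its arguments: {"type":"object","properties":{"moves":{"type":"array","items":{"type":"array","items":{"type":"array","items":{"type":"number"}}}}},"required":["moves"]}

```bash
mkdir -p pics; ls
cat > h.py <<'E'
import numpy as np, cv2
from workcell import monitor, vision, job
from scipy.spatial.transform import Rotation as R
def cam(n):
    o=monitor.get_obs(); c=vision.camera(n); return o,c
E
python3 - <<'E'
from h import *
for n in ("top","scene"):
    o,c=cam(n); cv2.imwrite(f"pics/{n}0.png",c["color"][:,:,::-1])
    np.savez(n+"0.npz",**c); print({k:v for k,v in c.items() if k!="color"})
print(o)
E
```

```text
pics
{'camera_matrix': array([[602.43708558,   0.        , 305.77756454],
       [  0.        , 602.43708558, 248.34250188],
       [  0.        ,   0.        ,   1.        ]]), 'eye': array([ 0.13981091, -0.04350128,  1.75366017]), 'attitude': array([-0.07286252,  0.07625472,  0.72123168, -0.68461751])}
{'camera_matrix': array([[604.22676988,   0.        , 315.30709095],
       [  0.        , 604.22676988, 235.77273826],
       [  0.        ,   0.        ,   1.        ]]), 'eye': array([ 1.42039218, -0.19789795,  1.15084279]), 'attitude': array([0.26189125, 0.2254815 , 0.62285073, 0.70187465])}
{'clock': 0.05, 'joint_pos': array([1.27900758e+00, 2.41438876e-01, 3.78591560e-03, 1.33520721e+00,
       3.03554248e-05, 1.57078480e+00]), 'joint_vel': array([-9.39456070e-04, -2.12335788e-03,  2.41023874e-03, -1.07087643e-05,
       -1.69570890e-04,  6.42691695e-04]), 'tau': array([ 1.20863922e-03, -3.73491526e+01,  2.53292692e+01,  1.09524233e-02,
        1.07927760e-04, -1.60350581e-06]), 'eef_pos': array([0.14364992, 0.47828822, 0.23042356]), 'tool_rot': array([ 1.45371596e-01,  9.89376589e-01, -1.01875388e-03, -1.65040748e-04]), 'ft_force': array([ 0.33364734,  0.09145834, -0.42253682]), 'ft_torque': array([ 0.00997318, -0.05050612, -0.01828984]), 'grasp_force': 0.0, 'grip_width': 0.08501940154836073}
```

View pics/top0.png

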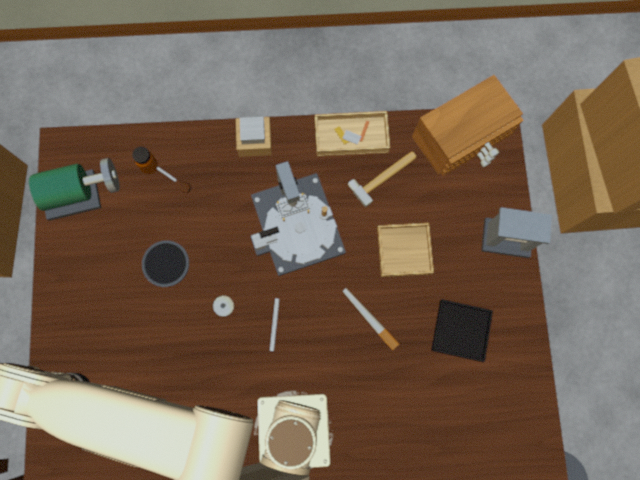

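View pics/scene0.png

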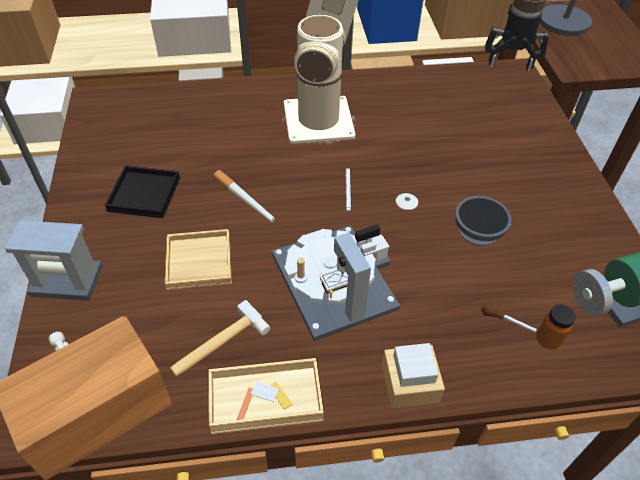

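The top view shows the fixture at (298,225), with its column at (288,180) and its plunger T-bar at (268,235). The crank handle is at (324,211).

Tray candidates:
- (405,250): light wood, square and empty, so it fits the description.
- (462,330): black, excluded.
- (352,133): oblong and holding things, so not square.

I'll confirm with an enlarged crop.

```bash
cat >> h.py <<'E'
def ray(c,uv,z):
    K=c["camera_matrix"]; d=np.linalg.inv(K)@np.array([uv[0],uv[1],1.]); d=R.from_quat(c["attitude"]).apply([d[0],-d[1],-d[2]])
    e=c["eye"]; return e+d*(z-e[2])/d[2]
def proj(c,p):
    q=R.from_quat(c["attitude"]).inv().apply(np.array(p)-c["eye"]); v=c["camera_matrix"]@[q[0],-q[1],-q[2]]; return v[:2]/v[2]
E
python3 - <<'E'
from h import *
c=dict(np.load("top0.npz")); im=c["color"][:,:,::-1]
cv2.imwrite("pics/crop1.png",cv2.resize(im[155:285,240:440],None,fx=4,fy=4,interpolation=cv2.INTER_CUBIC))
hsv=cv2.cvtColor(im,cv2.COLOR_BGR2HSV)
m=((hsv[:,:,2]>140)&(hsv[:,:,1]>60)).astype(np.uint8); m[:200]=0;m[300:]=0;m[:,:365]=0;m[:,450:]=0
n,l,st,_=cv2.connectedComponentsWithStats(m); k=1+st[1:,4].argmax()
r=cv2.minAreaRect(np.argwhere(l==k)[:,::-1].astype(np.float32)); print(r)
P=[ray(c,p,.026) for p in cv2.boxPoints(r)]; print(np.round(P,4),np.mean(P,0),[np.linalg.norm(P[i]-P[i-1]) for i in range(4)])
g=cv2.inRange(hsv[:,:,:],(0,0,150),(180,60,255)); g[:185]=0;g[275:]=0;g[:,:250]=0;g[:,350:]=0
n,l,st,ce=cv2.connectedComponentsWithStats(g);k=1+st[1:,4].argmax();print(st[k],ce[k])
E
```

```text
((405.2606201171875, 248.71197509765625), (50.686683654785156, 53.483192443847656), 87.1375961303711)
[[ 0.5703 -0.2765  0.026 ]
 [ 0.5702 -0.435   0.026 ]
 [ 0.4184 -0.4279  0.026 ]
 [ 0.4186 -0.2722  0.026 ]] [ 0.49438338 -0.35289685  0.026     ] [np.float64(0.15171673215122816), np.float64(0.1585271430853688), np.float64(0.15195525928969328), np.float64(0.15569017112689088)]
[ 252  185   84   78 3661] [298.37503414 228.08385687]
```

View pics/crop1.png

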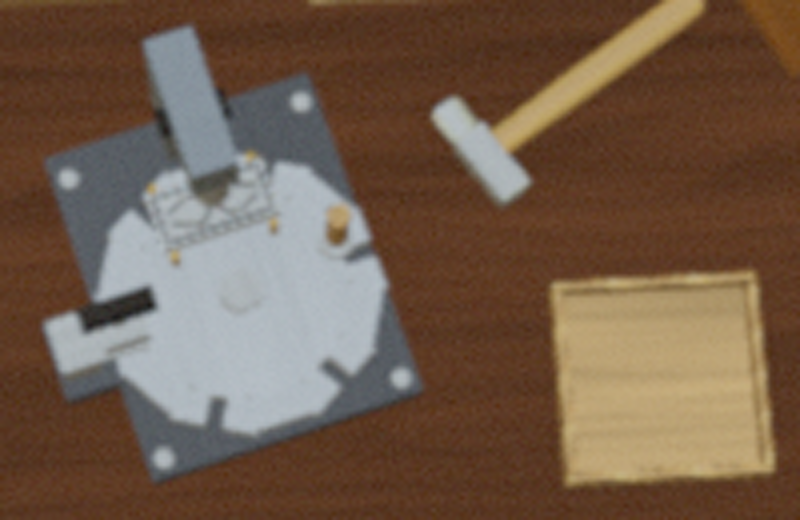

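The crop confirms the tray at (405,250) is light wood, square and empty. The fixture's base plate corners, T-bar and crank handle are all clear enough to use for fitting its pose.

Run:
```python
from h import *
c=dict(np.load("top0.npz"))
f=lambda u,v:((u+.5)/4-.5+240,(v+.5)/4-.5+155)
W=np.array([ray(c,f(*p),.018)[:2] for p in [(45,158),(308,73),(422,388),(155,480)]])
F=np.array([(.152,.105),(.152,-.105),(-.108,-.105),(-.108,.105)])
fc,wc=F.mean(0),W.mean(0); H=(F-fc).T@(W-wc); yaw=np.arctan2(H[0,1]-H[1,0],H[0,0]+H[1,1])
Rm=np.array([[np.cos(yaw),-np.sin(yaw)],[np.sin(yaw),np.cos(yaw)]]); t=wc-Rm@fc
print("fix",t,np.degrees(yaw),"res",np.round(W-(F@Rm.T+t),4))
w=lambda x,y:Rm@[x,y]+t
print("tbar",w(0,.091),"meas",ray(c,f(118,309),.122))
a=np.radians(-80);print("crank",w(.08*np.cos(a),.08*np.sin(a)),ray(c,f(338,211),.112))
print("hub",ray(c,f(240,292),.05))
for d in range(0,121,10):
    a=np.radians(-80-d);print(d,np.round(w(.08*np.cos(a),.08*np.sin(a)),4))
a=np.radians(-120);print("nest",w(.062*np.cos(a),.062*np.sin(a)),np.degrees(yaw)-120)
print(R.from_quat([ 1.45371596e-01,  9.89376589e-01,0,0]).as_matrix())
```

```text
fix [ 0.56972388 -0.04772968] 16.003121747678787 res [[-0.0002 -0.0007]
 [-0.0014  0.0001]
 [ 0.001   0.0016]
 [ 0.0006 -0.0011]]
tbar [0.54463611 0.03974377] meas [0.54163358 0.03898397 0.122     ]
crank [ 0.60479749 -0.11963129] [ 0.60722168 -0.11865551  0.112     ]
hub [ 0.56746155 -0.04663027  0.05      ]
0 [ 0.6048 -0.1196]
10 [ 0.5918 -0.1246]
20 [ 0.5781 -0.1273]
30 [ 0.5641 -0.1275]
40 [ 0.5504 -0.1254]
50 [ 0.5372 -0.1208]
60 [ 0.525  -0.1141]
70 [ 0.5142 -0.1053]
80 [ 0.505  -0.0948]
90 [ 0.4978 -0.0828]
100 [ 0.4928 -0.0698]
110 [ 0.4902 -0.0561]
120 [ 0.4899 -0.0422]
nest [ 0.554728   -0.10788883] -103.99687825232121
[[-0.95773415  0.28765481  0.        ]
 [ 0.28765481  0.95773415  0.        ]
 [ 0.          0.         -1.        ]]
```

>>> {"api": "move_arm", "payload": {
  "moves": [
    [[0.04, -0.044, 0.03, -10, 100], [0.08, -0.088, 0.03, -20, 100], [0.12, -0.132, 0.03, -30, 100], [0.16, -0.176, 0.03, -40, 100], [0.2, -0.22, 0.03, -50, 100]]
  ]
}}

```text
clock: 0.72
eef_pos: [0.3447, 0.2572, 0.2611]
tool_rot: [0.552, 0.834, -0.0, -0.0]
ft_force: [-0.4, 0.3, -0.5]
grip_width: 0.0855
grasp_force: 0.0
```

>>> {"api": "move_arm", "payload": {
  "moves": [
    [[0.04, -0.044, 0, -7.3, 100], [0.08, -0.088, 0, -7.3, 100], [0.12, -0.132, 0, -7.3, 100], [0.16, -0.176, 0, -7.3, 100], [0.18, -0.21, 0, -7.3, 100]]
  ]
}}

```text
clock: 1.35
eef_pos: [0.5251, 0.0467, 0.2604]
tool_rot: [0.603, 0.798, -0.0, -0.0]
ft_force: [-0.7, 0.7, 0.9]
grip_width: 0.0855
grasp_force: 0.0
```

>>> {"api": "move_arm", "payload": {
  "moves": [
    [[0.0, 0, 0, 0, 100], [0, 0, 0, 0, 100], [0, 0, 0, 0, 100]]
  ]
}}

```text
clock: 1.72
eef_pos: [0.5231, 0.0499, 0.2613]
tool_rot: [0.601, 0.799, -0.0, -0.0]
ft_force: [-0.3, 0.3, 0.3]
grip_width: 0.0857
grasp_force: 0.0
```

```bash
cat >> h.py <<'E'
def wcam(name):
    o,c=cam("wrist"); cv2.imwrite(f"pics/{name}.png",c["color"][:,:,::-1])
    T=np.eye(4);T[:3,:3]=R.from_quat(o["tool_rot"]).as_matrix();T[:3,3]=o["eef_pos"]; M=T@c["hand_eye"]
    c["eye"]=M[:3,3]; c["attitude"]=R.from_matrix(M[:3,:3]).as_quat(); np.savez(name+".npz",**c); return o,c
def st():
    o=monitor.get_obs(); a=R.from_quat(o["tool_rot"]).as_matrix()[:,1]
    print(round(o["clock"],2),np.round(o["eef_pos"],4),"yaw",round(np.degrees(np.arctan2(a[1],a[0])),2),"F",np.round(o["ft_force"],1),"w",round(o["grip_width"],4),round(o["grasp_force"],1))
E
python3 - <<'E'
from h import *
st(); o,c=wcam("w1"); print(np.round(c["eye"],3),[np.round(proj(c,p),0) for p in [(.543,.0395,.122),(.606,-.119,.112),(.5685,-.0475,.047)]])
E
```

```text
1.73 [0.5231 0.0499 0.2613] yaw 16.08 F [-0.3  0.3  0.3] w 0.0857 0.0
[0.501 0.126 0.403] [array([344., 245.]), array([360., 433.]), array([339., 312.])]
```

View pics/w1.png

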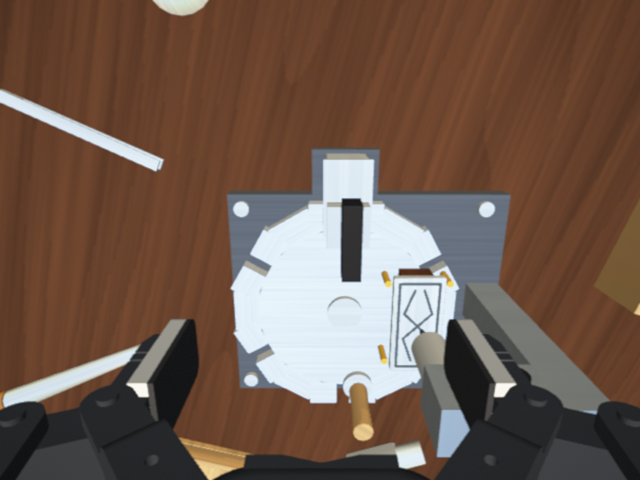

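The wrist view shows the black T-bar at u 342–362, v 199–281, upright in the image, so the yaw is right. The crank top is near (363,432), the hub at (344,311), and the plate lies under the head at (418,320).

Run:
```python
from h import *
c=dict(np.load("w1.npz")); im=c["color"]; m=(im.max(2)<45).astype(np.uint8); m[:150]=0;m[300:]=0;m[:,:325]=0;m[:,375:]=0
n,l,s,_=cv2.connectedComponentsWithStats(m);k=1+s[1:,4].argmax();print(s[k]); r=cv2.minAreaRect(np.argwhere(l==k)[:,::-1].astype(np.float32));print(r)
for z in (.122,): 
  P=[ray(c,p,z) for p in cv2.boxPoints(r)];print(np.round(P,4),np.mean(P,0))
print("hub",ray(c,(344,311),.047),"crank",ray(c,(363,432),.112))
for (u,v),F in [((229,193),(-.108,.105)),((510,194),(.152,.105))]: print(F,ray(c,(u,v),.018))
# rows by shade
print(im[195:290:4,352].max(1))
```

```text
[343 200  19  16 118]
((352.0, 207.5), (15.0, 18.0), 90.0)
[[0.5329 0.0697 0.122 ]
 [0.5445 0.0731 0.122 ]
 [0.5477 0.0632 0.122 ]
 [0.536  0.0598 0.122 ]] [0.54028791 0.06648167 0.122     ]
hub [ 0.5730415  -0.04507496  0.047     ] crank [ 0.60820969 -0.11675777  0.112     ]
(-0.108, 0.105) [0.44286216 0.02615522 0.018     ]
(0.152, 0.105) [0.68963046 0.09667413 0.018     ]
[243  56  29  54  53  52  52  52  51  50  52  51  50  51  50  49  51  49
  50  50  50  48 250 250]
```

>>> {"api": "move_arm", "payload": {
  "moves": [
    [[0.0245, -0.0085, 0, 0, 80], [0.0245, -0.0085, -0.055, 0, 80], [0.0245, -0.0085, -0.11, 0, 80], [0.0245, -0.0085, -0.15, 0, 80], [0.0245, -0.0085, -0.167, 0, 80]]
  ]
}}

```text
clock: 2.4
eef_pos: [0.5459, 0.0414, 0.0916]
tool_rot: [0.601, 0.799, -0.002, -0.002]
ft_force: [-0.7, 0.0, 1.0]
grip_width: 0.0687
grasp_force: 0.0
```

>>> {"api": "move_arm", "payload": {
  "moves": [
    [[0, 0, 0, 0, 50], [0, 0, 0, 0, 0], [0, 0, 0, 0, 0], [0, 0, 0, 0, 0], [0, 0, 0, 0, 0]]
  ]
}}

```text
clock: 3.02
eef_pos: [0.5486, 0.0405, 0.0961]
tool_rot: [0.602, 0.799, 0.001, 0.001]
ft_force: [-2.6, -0.0, 5.4]
grip_width: 0.0132
grasp_force: 59.0
```

>>> {"api": "move_arm", "payload": {
  "moves": [
    [[0, 0, 0, 0, 0], [0, 0, 0, 0, 0], [0, 0, 0.006, 0, 0], [0, 0, 0.012, 0, 0], [0, 0, 0.012, 0, 0]]
  ]
}}

```text
clock: 3.65
eef_pos: [0.5484, 0.0404, 0.1063]
tool_rot: [0.602, 0.799, 0.0, -0.0]
ft_force: [0.7, 0.4, -6.3]
grip_width: 0.0128
grasp_force: 58.6
```

>>> {"api": "move_arm", "payload": {
  "moves": [
    [[0, 0, 0.006, 0, 0], [0, 0, 0.011, 0, 0], [0, 0, 0.0115, 0, 0], [0, 0, 0.0115, 0, 0]]
  ]
}}

```text
clock: 4.15
eef_pos: [0.5484, 0.0404, 0.1177]
tool_rot: [0.602, 0.799, 0.0, 0.0]
ft_force: [2.5, 0.7, -8.4]
grip_width: 0.0129
grasp_force: 58.6
```

>>> {"api": "move_arm", "payload": {
  "moves": [
    [[0, 0, 0, 5, 0], [0, 0, 0, 14, 0], [0, 0, 0, 24, 0], [0, 0, 0, 34, 0], [0, 0, 0, 44, 0]]
  ]
}}

```text
clock: 4.78
eef_pos: [0.5483, 0.0406, 0.1176]
tool_rot: [0.256, 0.967, 0.0, -0.0]
ft_force: [2.3, 1.5, -8.8]
grip_width: 0.0131
grasp_force: 58.6
```

>>> {"api": "move_arm", "payload": {
  "moves": [
    [[0, 0, 0, 10, 0], [0, 0, 0, 20, 0], [0, 0, 0, 30, 0], [0, 0, 0, 37, 0], [0, 0, 0, 37, 0]]
  ]
}}

```text
clock: 5.4
eef_pos: [0.5482, 0.0406, 0.1176]
tool_rot: [-0.06, 0.998, 0.0, -0.0]
ft_force: [1.0, 1.3, -8.0]
grip_width: 0.013
grasp_force: 58.6
```

>>> {"api": "move_arm", "payload": {
  "moves": [
    [[0, 0, -0.003, 0, 0], [0, 0, -0.005, 0, 0], [0, 0, -0.005, 0, 0], [0, 0, -0.005, 0, 60], [0, 0, -0.005, 0, 60]]
  ]
}}

```text
clock: 6.02
eef_pos: [0.5487, 0.04, 0.1131]
tool_rot: [-0.061, 0.998, -0.0, 0.0]
ft_force: [-0.7, 0.1, -0.2]
grip_width: 0.0485
grasp_force: 0.0
```

>>> {"api": "move_arm", "payload": {
  "moves": [
    [[0, 0, 0, 0, 60], [0, 0, 0.03, 0, 60], [0, 0, 0.08, 0, 60], [0, 0, 0.14, 0, 60], [0, 0, 0.14, 0, 60]]
  ]
}}

```text
clock: 6.65
eef_pos: [0.5515, 0.0404, 0.2587]
tool_rot: [-0.061, 0.998, -0.0, 0.006]
ft_force: [0.3, 0.5, 0.0]
grip_width: 0.0512
grasp_force: 0.0
```

Run:
```python
from h import *
st(); o,c=wcam("w2"); print([np.round(proj(c,p),0) for p in [(.5475,.0415,.14),(.6085,-.118,.112)]])
```

```text
6.65 [0.5515 0.0404 0.2587] yaw 96.97 F [0.3 0.5 0. ] w 0.0512 0.0
[array([323., 224.]), array([ 94., 267.])]
```

View pics/w2.png

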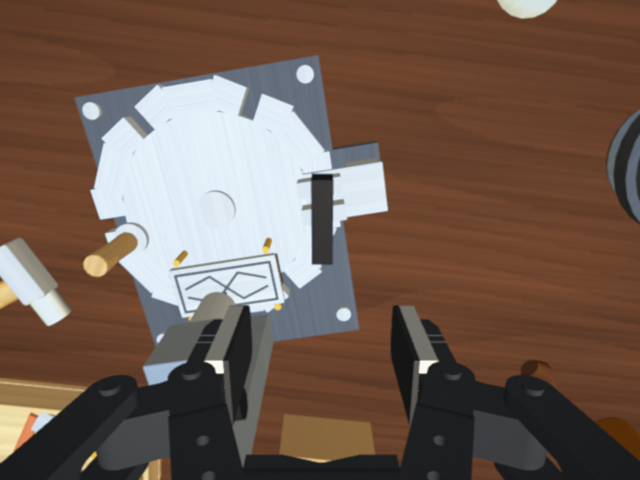

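The plunger is parked with its bar twisted, centred at (321,220). The crank top is at (97,266), within 3 px of the prediction. Next is the crank.

>>> {"api": "move_arm", "payload": {
  "moves": [
    [[0.016, -0.04, 0, 0, 60], [0.03, -0.08, 0, 0, 60], [0.044, -0.12, 0, 0, 60], [0.0565, -0.158, 0, 0, 60], [0.0565, -0.158, -0.04, 0, 60]]
  ]
}}

```text
clock: 7.32
eef_pos: [0.607, -0.1212, 0.2132]
tool_rot: [-0.059, 0.998, -0.001, 0.002]
ft_force: [0.3, 0.7, -1.4]
grip_width: 0.0513
grasp_force: 0.0
```

>>> {"api": "move_arm", "payload": {
  "moves": [
    [[0, 0, -0.04, 0, 60], [0, 0, -0.08, 0, 60], [0, 0, -0.11, 0, 60], [0, 0, -0.12, 0, 60], [0, 0, -0.12, 0, 60]]
  ]
}}

```text
clock: 7.95
eef_pos: [0.604, -0.1175, 0.0916]
tool_rot: [-0.061, 0.998, 0.0, -0.001]
ft_force: [0.2, 0.5, 0.1]
grip_width: 0.0514
grasp_force: 0.0
```

Run:
```python
from h import *
st()
```

```text
7.95 [ 0.604  -0.1175  0.0916] yaw 96.98 F [0.2 0.5 0.1] w 0.0514 0.0
```

>>> {"api": "move_arm", "payload": {
  "moves": [
    [[0.004, 0, -0.013, 0, 60], [0.004, 0, -0.013, 0, 60], [0.004, 0, -0.013, 0, 0], [0.004, 0, -0.013, 0, 0], [0.004, 0, -0.013, 0, 0]]
  ]
}}

```text
clock: 8.57
eef_pos: [0.6095, -0.1186, 0.0807]
tool_rot: [-0.061, 0.998, -0.001, 0.001]
ft_force: [1.3, -4.3, 2.2]
grip_width: 0.0156
grasp_force: 58.4
```

>>> {"api": "move_arm", "payload": {
  "moves": [
    [[0, 0, 0, 0, 0], [0, 0, 0, 0, 0]]
  ]
}}

```text
clock: 8.82
eef_pos: [0.6096, -0.1185, 0.0806]
tool_rot: [-0.061, 0.998, -0.001, 0.001]
ft_force: [1.8, -4.7, 3.7]
grip_width: 0.0158
grasp_force: 58.6
```

Run:
```python
from h import *
st()
C=np.array([.573,-.046])
p=lambda d:C+.08*np.array([np.cos(np.radians(-64-d)),np.sin(np.radians(-64-d))])
for d in list(range(0,121,8))+[124]: print(d,np.round(p(d)-p(0),4),np.round(p(d),4))
```

```text
8.82 [ 0.6096 -0.1185  0.0806] yaw 96.94 F [ 1.8 -4.7  3.7] w 0.0158 58.6
0 [0. 0.] [ 0.6081 -0.1179]
8 [-0.0103 -0.0042] [ 0.5977 -0.1221]
16 [-0.0212 -0.0069] [ 0.5869 -0.1248]
24 [-0.0323 -0.008 ] [ 0.5758 -0.126 ]
32 [-0.0434 -0.0077] [ 0.5646 -0.1256]
40 [-0.0544 -0.0057] [ 0.5536 -0.1236]
48 [-0.065  -0.0023] [ 0.543  -0.1202]
56 [-0.0751  0.0026] [ 0.533  -0.1153]
64 [-0.0843  0.0089] [ 0.5237 -0.109 ]
72 [-0.0926  0.0163] [ 0.5155 -0.1016]
80 [-0.0998  0.0249] [ 0.5083 -0.093 ]
88 [-0.1057  0.0343] [ 0.5024 -0.0836]
96 [-0.1102  0.0445] [ 0.4978 -0.0734]
104 [-0.1133  0.0553] [ 0.4947 -0.0626]
112 [-0.1149  0.0663] [ 0.4932 -0.0516]
120 [-0.1149  0.0775] [ 0.4932 -0.0404]
124 [-0.1143  0.083 ] [ 0.4938 -0.0349]
```

>>> {"api": "move_arm", "payload": {
  "moves": [
    [[-0.0103, -0.0042, 0, 0, 0], [-0.0212, -0.0069, 0, 0, 0], [-0.0323, -0.008, 0, 0, 0], [-0.0434, -0.0077, 0, 0, 0], [-0.0544, -0.0057, 0, 0, 0]]
  ]
}}

```text
clock: 9.45
eef_pos: [0.5553, -0.1245, 0.0807]
tool_rot: [-0.06, 0.998, -0.001, 0.001]
ft_force: [1.8, -4.1, 3.9]
grip_width: 0.0159
grasp_force: 59.4
```

>>> {"api": "move_arm", "payload": {
  "moves": [
    [[0, 0, 0, 0, 0]]
  ]
}}

```text
clock: 9.57
eef_pos: [0.5532, -0.124, 0.0806]
tool_rot: [-0.061, 0.998, -0.001, -0.001]
ft_force: [-2.5, -4.6, 6.9]
grip_width: 0.0157
grasp_force: 59.7
```

>>> {"api": "move_arm", "payload": {
  "moves": [
    [[-0.0106, 0.0034, 0, 0, 0], [-0.0207, 0.0083, 0, 0, 0], [-0.0299, 0.0146, 0, 0, 0], [-0.0382, 0.022, 0, 0, 0], [-0.0454, 0.0306, 0, 0, 0]]
  ]
}}

```text
clock: 10.2
eef_pos: [0.5089, -0.093, 0.0806]
tool_rot: [-0.061, 0.998, -0.0, 0.0]
ft_force: [0.1, -2.3, 5.9]
grip_width: 0.0154
grasp_force: 59.7
```

>>> {"api": "move_arm", "payload": {
  "moves": [
    [[-0.0059, 0.0094, 0, 0, 0], [-0.0104, 0.0196, 0, 0, 0], [-0.0135, 0.0304, 0, 0, 0], [-0.0151, 0.0414, 0, 0, 0], [-0.0151, 0.0526, 0, 0, 0]]
  ]
}}

```text
clock: 10.82
eef_pos: [0.4945, -0.0397, 0.0806]
tool_rot: [-0.061, 0.998, -0.0, 0.001]
ft_force: [2.2, -2.1, 4.4]
grip_width: 0.0159
grasp_force: 59.7
```

>>> {"api": "move_arm", "payload": {
  "moves": [
    [[0, 0, 0, 0, 0], [0, 0, 0, 0, 0]]
  ]
}}

```text
clock: 11.08
eef_pos: [0.4946, -0.0385, 0.0806]
tool_rot: [-0.062, 0.998, 0.001, 0.001]
ft_force: [0.6, 1.9, 6.2]
grip_width: 0.0152
grasp_force: 59.9
```

Run:
```python
from h import *
st(); o,c=cam("top"); cv2.imwrite("pics/x.png",c["color"][:,:,::-1])
```

```text
11.07 [ 0.4946 -0.0385  0.0806] yaw 97.07 F [0.6 1.9 6.2] w 0.0152 59.9
```

Run:
```python
from h import *
from scipy.optimize import least_squares
P=np.array([(.6096,-.1185),(.5532,-.124),(.5089,-.093),(.4946,-.0385)])
s=least_squares(lambda c:np.hypot(*(P-c).T)-.08,[.573,-.046]);print(s.x,s.fun)
a=np.degrees(np.arctan2(*(P-s.x).T[::-1]));print(a, a[0]-np.where(a>0,a-360,a))
# yaw refine from w1: edge corners
c=dict(np.load("w1.npz"));d=ray(c,(510,194),.018)-ray(c,(229,193),.018);print(np.degrees(np.arctan2(d[1],d[0])))
```

```text
[ 0.57417589 -0.04677967] [-8.29164384e-06  1.85443497e-05 -1.71218806e-05  5.46980356e-06]
[ -63.71430999 -105.19695313 -144.69858264  174.05989372] [  0.          41.48264314  80.98427265 122.22579628]
15.948332806734134
```

>>> {"api": "move_arm", "payload": {
  "moves": [
    [[0, -0.0027, 0, 0, 0], [0, -0.0027, 0, 0, 0], [0, -0.0027, 0, 0, 0]]
  ]
}}

```text
clock: 11.5
eef_pos: [0.4944, -0.0417, 0.0806]
tool_rot: [-0.061, 0.998, 0.001, 0.001]
ft_force: [-0.0, 1.2, 6.7]
grip_width: 0.0154
grasp_force: 60.0
```

>>> {"api": "move_arm", "payload": {
  "moves": [
    [[0, 0, 0, 0, 55], [0, 0, 0, 0, 55], [0, 0, 0, 0, 55], [0, 0, 0.08, 0, 55], [0, 0, 0.13, 0, 55]]
  ]
}}

```text
clock: 12.12
eef_pos: [0.4929, -0.0427, 0.2052]
tool_rot: [-0.061, 0.998, 0.0, -0.002]
ft_force: [1.6, 0.2, -0.1]
grip_width: 0.0469
grasp_force: 0.0
```

>>> {"api": "move_arm", "payload": {
  "moves": [
    [[0, 0, 0.05, 0, 55], [0, 0, 0.05, 0, 55], [0, 0, 0.05, 0, 55]]
  ]
}}

```text
clock: 12.5
eef_pos: [0.4935, -0.0428, 0.2541]
tool_rot: [-0.061, 0.998, 0.0, -0.0]
ft_force: [0.2, -0.5, -0.6]
grip_width: 0.0468
grasp_force: 0.0
```

Run:
```python
from h import *
st(); o,c=wcam("w3"); C=np.array([.574,-.0465]); 
w=lambda r,a,z: np.r_[C+r*np.array([np.cos(np.radians(a+16)),np.sin(np.radians(a+16))]),z]
print([np.round(proj(c,p),0) for p in [w(.091,90,.14),w(.08,160,.112),w(.062,-120,.073)]])
```

```text
12.5 [ 0.4935 -0.0428  0.2541] yaw 96.98 F [ 0.2 -0.5 -0.6] w 0.0468 0.0
[array([434., 327.]), array([323., 223.]), array([233., 277.])]
```

View pics/w3.png

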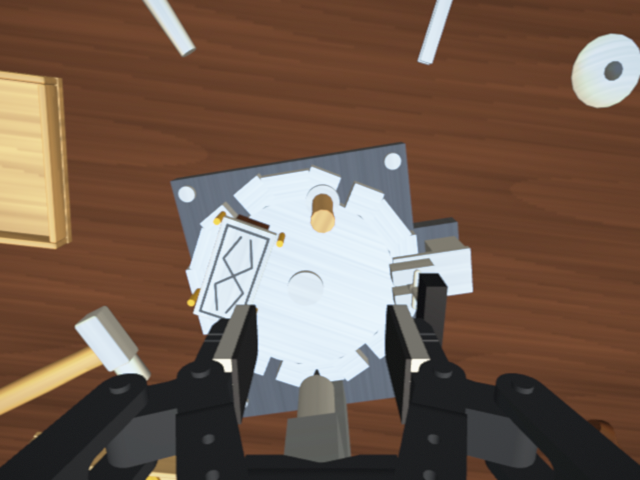

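The table is turned: the crank top is at (322,225) and the plate, with its pins, is at (236,265), clear of the head. The plunger is still parked at (432,300). Back to the T-bar.

>>> {"api": "move_arm", "payload": {
  "moves": [
    [[0.018, 0.028, 0, 0, 55], [0.037, 0.055, 0, 0, 55], [0.0552, 0.0828, 0, 0, 55], [0.0552, 0.0828, 0, 0, 55], [0.0552, 0.0828, -0.05, 0, 55]]
  ]
}}

```text
clock: 13.18
eef_pos: [0.5513, 0.0401, 0.2063]
tool_rot: [-0.061, 0.998, -0.0, 0.003]
ft_force: [1.1, 0.3, -0.4]
grip_width: 0.0469
grasp_force: 0.0
```

>>> {"api": "move_arm", "payload": {
  "moves": [
    [[0, 0, -0.05, 0, 55], [0, 0, -0.085, 0, 55], [0, 0, -0.09, 0, 55], [0, 0, -0.09, 0, 55]]
  ]
}}

```text
clock: 13.68
eef_pos: [0.5489, 0.0395, 0.115]
tool_rot: [-0.061, 0.998, -0.0, -0.0]
ft_force: [-0.3, 0.6, 0.7]
grip_width: 0.0471
grasp_force: 0.0
```

>>> {"api": "move_arm", "payload": {
  "moves": [
    [[0, 0, -0.001, 0, 0], [0, 0, -0.001, 0, 0], [0, 0, -0.001, 0, 0], [0, 0, -0.001, 0, 0], [0, 0, -0.001, 0, 0]]
  ]
}}

```text
clock: 14.3
eef_pos: [0.5502, 0.0405, 0.1155]
tool_rot: [-0.061, 0.998, 0.0, 0.002]
ft_force: [-0.9, 2.1, 6.2]
grip_width: 0.0132
grasp_force: 60.1
```

>>> {"api": "move_arm", "payload": {
  "moves": [
    [[0, 0, 0.002, 0, 0], [0, 0, 0.0045, 0, 0], [0, 0, 0.0045, 0, 0]]
  ]
}}

```text
clock: 14.68
eef_pos: [0.55, 0.0404, 0.1175]
tool_rot: [-0.061, 0.998, 0.0, 0.001]
ft_force: [4.1, 2.2, -9.2]
grip_width: 0.0133
grasp_force: 58.4
```

>>> {"api": "move_arm", "payload": {
  "moves": [
    [[-0.001, 0, 0.002, 0, 0], [-0.001, 0, 0.002, -10, 0], [-0.001, 0, 0.002, -20, 0], [-0.001, 0, 0.002, -30, 0], [-0.001, 0, 0.002, -40, 0]]
  ]
}}

```text
clock: 15.3
eef_pos: [0.5495, 0.0394, 0.1194]
tool_rot: [0.287, 0.958, -0.0, 0.001]
ft_force: [6.0, -0.1, -7.9]
grip_width: 0.0128
grasp_force: 58.5
```

>>> {"api": "move_arm", "payload": {
  "moves": [
    [[0, 0, 0, -10, 0], [0, 0, 0, -20, 0], [0, 0, 0, -30, 0], [0, 0, 0, -41, 0], [0, 0, 0, -41, 0]]
  ]
}}

```text
clock: 15.92
eef_pos: [0.5485, 0.0387, 0.1191]
tool_rot: [0.602, 0.799, -0.001, 0.001]
ft_force: [5.0, -2.6, -8.2]
grip_width: 0.013
grasp_force: 58.5
```

Run:
```python
from h import *
st();print(monitor.get_obs()["ft_torque"])
```

```text
15.93 [0.5485 0.0387 0.1191] yaw 16.02 F [ 5.  -2.6 -8.2] w 0.013 58.5
[-0.55555369 -1.12941624  0.01951496]
```

>>> {"api": "move_arm", "payload": {
  "moves": [
    [[0, 0.001, -0.005, 0, 0], [0, 0.0015, -0.011, 0, 0], [0, 0.0015, -0.016, 0, 0], [0, 0.0015, -0.02, 0, 0], [0, 0.0015, -0.02, 0, 0]]
  ]
}}

```text
clock: 16.55
eef_pos: [0.5485, 0.039, 0.0996]
tool_rot: [0.602, 0.799, -0.002, 0.002]
ft_force: [3.7, -6.5, -5.0]
grip_width: 0.0128
grasp_force: 59.0
```

>>> {"api": "move_arm", "payload": {
  "moves": [
    [[0, 0, -0.003, 0, 0], [0, 0, -0.004, 0, 0], [0, 0, -0.004, 0, 0]]
  ]
}}

```text
clock: 16.92
eef_pos: [0.5487, 0.0389, 0.0977]
tool_rot: [0.602, 0.799, -0.002, 0.002]
ft_force: [-0.2, -6.2, 4.6]
grip_width: 0.0132
grasp_force: 60.5
```

>>> {"api": "move_arm", "payload": {
  "moves": [
    [[0, 0, 0, 0, 60], [0, 0, 0, 0, 60], [0, 0, 0, 0, 60], [0, 0, 0.04, 0, 60], [0, 0, 0.1, 0, 60]]
  ]
}}

```text
clock: 17.55
eef_pos: [0.5463, 0.0416, 0.195]
tool_rot: [0.602, 0.799, -0.002, -0.002]
ft_force: [0.8, -0.8, -0.0]
grip_width: 0.0511
grasp_force: 0.0
```

>>> {"api": "move_arm", "payload": {
  "moves": [
    [[-0.05, 0, 0.05, 0, 60], [-0.1, 0, 0.05, 0, 60], [-0.1, 0, 0.05, 0, 60], [-0.1, 0, 0.05, 0, 60]]
  ]
}}

```text
clock: 18.05
eef_pos: [0.4485, 0.0417, 0.2466]
tool_rot: [0.602, 0.799, 0.001, 0.001]
ft_force: [0.3, -1.1, -0.6]
grip_width: 0.0513
grasp_force: 0.0
```

Run:
```python
from h import *
st(); o,c=wcam("w4"); C=np.array([.574,-.0465]); 
w=lambda r,a,z: np.r_[C+r*np.array([np.cos(np.radians(a+16)),np.sin(np.radians(a+16))]),z]
print([np.round(proj(c,p),0) for p in [w(.091,90,.122),w(.08,160,.112),w(.062,-120,.073)]])
T=w(.091,90,0);e=np.array([np.cos(np.radians(106)),np.sin(np.radians(106)),0])*.028
print([np.round(proj(c,T+s*e+[0,0,z]),0) for z in (.122,.098) for s in (1,-1)])
o,c=cam("scene"); np.savez("s4.npz",**c); cv2.imwrite("pics/s4.png",cv2.resize(c["color"][210:350,230:430,::-1],None,fx=4,fy=4,interpolation=cv2.INTER_CUBIC))
for h in (0,.006,.012): print(h,[np.round((np.array(proj(c,T+s*e+[0,0,.122+h]))-[230,210])*4,0) for s in (1,-1)])
```

```text
18.05 [0.4485 0.0417 0.2466] yaw 16.02 F [ 0.3 -1.1 -0.6] w 0.0513 0.0
[array([464., 270.]), array([349., 345.]), array([394., 402.])]
[array([469., 230.]), array([460., 308.]), array([457., 220.]), array([450., 293.])]
0 [array([599.,  67.]), array([510.,  95.])]
0.006 [array([600.,  60.]), array([510.,  88.])]
0.012 [array([601.,  52.]), array([511.,  81.])]
```

View pics/w4.png

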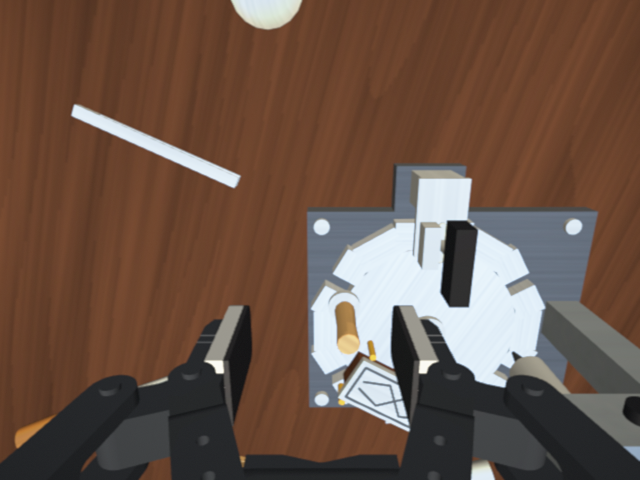

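View pics/s4.png

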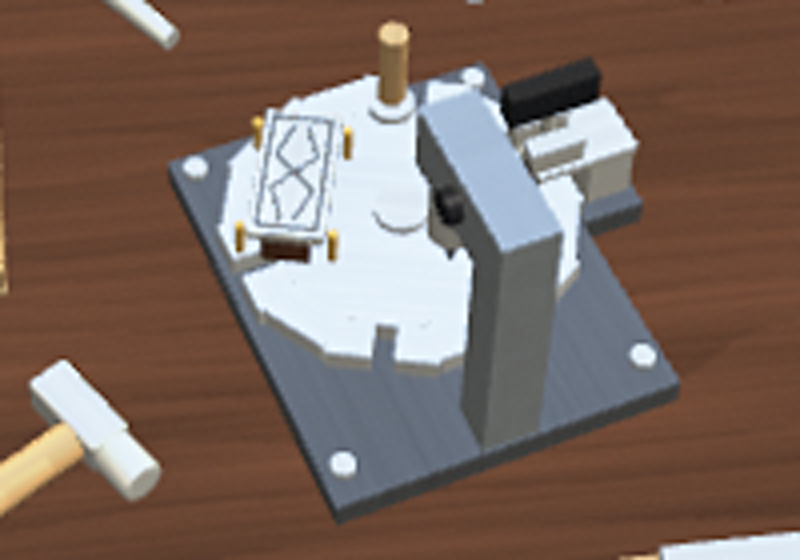

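The crops show the bar straight again and seemingly down. I'll compare it with the first scene picture, taken with the plunger home from the same fixed camera, to check the height.

Run:
```python
from h import *
for f in ("scene0.npz","s4.npz"):
    im=np.load(f)["color"].astype(int); m=(im.max(2)<60).astype(np.uint8); m[:222]=0;m[245:]=0;m[:,:352]=0;m[:,385:]=0
    n,l,s,ce=cv2.connectedComponentsWithStats(m);k=1+s[1:,4].argmax();print(s[k],ce[k])
a,b=[np.load(f)["color"][215:250,350:395].astype(int) for f in ("scene0.npz","s4.npz")]
print(abs(a-b).max(2).max(), (abs(a-b).max(2)>40).sum())
```

```text
[355 225  25  17 254] [367.19291339 232.90944882]
[355 225  25  17 254] [367.23228346 232.86220472]
8 0
```

The T-bar's pixels match the start exactly, so the plunger is fully home. Now the plate.

>>> {"api": "move_arm", "payload": {
  "moves": [
    [[0.025, -0.03, 0, 10, 90], [0.05, -0.06, 0, 20, 90], [0.075, -0.09, 0, 30, 90], [0.1, -0.12, 0, 40, 90], [0.1105, -0.1484, 0, 50, 90]]
  ]
}}

```text
clock: 18.77
eef_pos: [0.5607, -0.1083, 0.2446]
tool_rot: [0.205, 0.979, 0.0, -0.001]
ft_force: [0.5, 1.1, -0.4]
grip_width: 0.0768
grasp_force: 0.0
```

>>> {"api": "move_arm", "payload": {
  "moves": [
    [[0, 0, 0, 10, 90], [0, 0, 0, 10, 90], [0, 0, 0, 10, 90]]
  ]
}}

```text
clock: 19.15
eef_pos: [0.559, -0.1068, 0.2457]
tool_rot: [0.123, 0.992, 0.0, -0.0]
ft_force: [0.8, -0.3, -0.1]
grip_width: 0.0769
grasp_force: 0.0
```

Run:
```python
from h import *
st(); o,c=wcam("w5"); u=np.array([np.cos(np.radians(-104)),np.sin(np.radians(-104)),0]);v=np.array([-u[1],u[0],0]); n=np.array([.559,-.1067,0])
print(proj(c,n+[0,0,.073]),[np.round(proj(c,n+a*.022*u+b*.045*v+[0,0,.073]),0) for a,b in ((1,1),(1,-1),(-1,-1),(-1,1))])
print([np.round(proj(c,n+a*.0265*u+b*.038*v+[0,0,.069]),0) for a,b in ((1,1),(1,-1),(-1,-1),(-1,1))])
```

```text
19.15 [ 0.559  -0.1068  0.2457] yaw 75.86 F [ 0.8 -0.3 -0.1] w 0.0769 0.0
[320.48222398 211.27310604] [array([293., 267.]), array([290., 151.]), array([351., 151.]), array([348., 267.])]
[array([287., 257.]), array([284., 160.]), array([356., 160.]), array([354., 257.])]
```

View pics/w5.png

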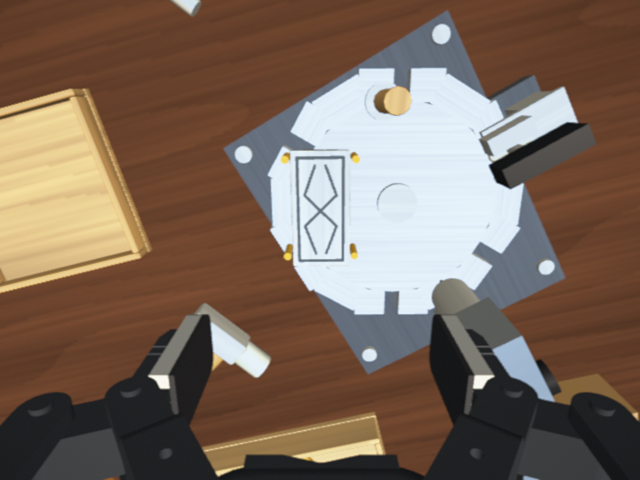

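The pins appear at (288,251), (286,157), (355,157) and (353,251), within 1–2 px across the plate and 3–6 px along it. The grasp is aligned, so I'll shift 3 mm and descend.

>>> {"api": "move_arm", "payload": {
  "moves": [
    [[-0.003, 0, -0.05, 0, 90], [-0.003, 0, -0.1, 0, 90], [-0.003, 0, -0.15, 0, 90], [-0.003, 0, -0.185, 0, 90], [-0.003, 0, -0.195, 0, 90]]
  ]
}}

```text
clock: 19.82
eef_pos: [0.5537, -0.1061, 0.049]
tool_rot: [0.122, 0.993, 0.0, -0.002]
ft_force: [-0.1, 0.9, 0.9]
grip_width: 0.0769
grasp_force: 0.0
```

>>> {"api": "move_arm", "payload": {
  "moves": [
    [[0, 0, 0, 0, 90], [0, 0, 0, 0, 70], [0, 0, 0, 0, 45], [0, 0, 0, 0, 30], [0, 0, 0, 0, 30]]
  ]
}}

```text
clock: 20.45
eef_pos: [0.5572, -0.107, 0.0534]
tool_rot: [0.122, 0.993, 0.0, 0.002]
ft_force: [-0.5, 0.3, 6.6]
grip_width: 0.0424
grasp_force: 61.2
```

>>> {"api": "move_arm", "payload": {
  "moves": [
    [[0, 0, 0, 0, 30], [0, 0, 0, 0, 30]]
  ]
}}

```text
clock: 20.7
eef_pos: [0.5572, -0.107, 0.0534]
tool_rot: [0.122, 0.993, 0.0, 0.002]
ft_force: [-1.9, 0.7, 6.1]
grip_width: 0.0424
grasp_force: 61.2
```

>>> {"api": "move_arm", "payload": {
  "moves": [
    [[0, 0, 0.005, 0, 30], [0, 0, 0.015, 0, 30], [0, 0, 0.03, 0, 30], [0, 0, 0.06, 0, 30], [0, 0, 0.1, 0, 30]]
  ]
}}

```text
clock: 21.32
eef_pos: [0.5548, -0.1068, 0.152]
tool_rot: [0.122, 0.993, 0.0, -0.001]
ft_force: [1.7, 0.6, -2.5]
grip_width: 0.0422
grasp_force: 61.3
```

>>> {"api": "move_arm", "payload": {
  "moves": [
    [[0, 0, 0.03, 0, 30], [0, 0, 0.03, 0, 30], [0, 0, 0.03, 0, 30]]
  ]
}}

```text
clock: 21.7
eef_pos: [0.5549, -0.1068, 0.1804]
tool_rot: [0.122, 0.993, 0.0, -0.001]
ft_force: [0.6, -0.2, -3.2]
grip_width: 0.0422
grasp_force: 61.3
```

The plate is held (about 0.26 kg). Now I carry it over the tray.

>>> {"api": "move_arm", "payload": {
  "moves": [
    [[-0.012, -0.045, 0, 4, 30], [-0.024, -0.09, 0, 8, 30], [-0.036, -0.135, 0, 12, 30], [-0.048, -0.18, 0, 12, 30], [-0.06, -0.225, 0, 12, 30]]
  ]
}}

```text
clock: 22.32
eef_pos: [0.494, -0.3326, 0.1788]
tool_rot: [0.018, 1.0, 0.001, -0.002]
ft_force: [1.6, 0.8, -2.3]
grip_width: 0.0425
grasp_force: 61.5
```

>>> {"api": "move_arm", "payload": {
  "moves": [
    [[-0.001, -0.021, 0, 0, 30], [-0.001, -0.021, -0.03, 0, 30], [-0.001, -0.021, -0.07, 0, 30], [-0.001, -0.021, -0.11, 0, 30], [-0.001, -0.021, -0.13, 0, 30]]
  ]
}}

```text
clock: 22.95
eef_pos: [0.4924, -0.3505, 0.0468]
tool_rot: [0.017, 1.0, 0.002, -0.003]
ft_force: [-0.4, -0.2, -2.0]
grip_width: 0.0427
grasp_force: 61.5
```

>>> {"api": "move_arm", "payload": {
  "moves": [
    [[0, 0, -0.01, 0, 30], [0, 0, -0.02, 0, 30], [0, 0, -0.028, 0, 30], [0, 0, -0.033, 0, 30], [0, 0, -0.034, 0, 30]]
  ]
}}

```text
clock: 23.58
eef_pos: [0.4947, -0.353, 0.0173]
tool_rot: [0.018, 1.0, -0.0, 0.0]
ft_force: [0.4, 1.2, -1.7]
grip_width: 0.0428
grasp_force: 61.5
```

Run:
```python
from h import *
st()
```

```text
23.57 [ 0.4947 -0.353   0.0173] yaw 87.98 F [ 0.4  1.2 -1.7] w 0.0428 61.5
```

>>> {"api": "move_arm", "payload": {
  "moves": [
    [[0, 0, -0.004, 0, 30], [0, 0, -0.007, 0, 30], [0, 0, -0.01, 0, 30], [0, 0, -0.01, 0, 30]]
  ]
}}

```text
clock: 24.08
eef_pos: [0.4944, -0.3528, 0.007]
tool_rot: [0.018, 1.0, 0.0, -0.0]
ft_force: [0.4, 0.5, -2.6]
grip_width: 0.0427
grasp_force: 61.6
```

>>> {"api": "move_arm", "payload": {
  "moves": [
    [[0, 0, -0.002, 0, 30], [0, 0, -0.003, 0, 30], [0, 0, -0.003, 0, 30]]
  ]
}}

```text
clock: 24.45
eef_pos: [0.4947, -0.353, 0.0044]
tool_rot: [0.018, 1.0, -0.0, 0.0]
ft_force: [-0.2, -0.2, -2.6]
grip_width: 0.0427
grasp_force: 62.0
```

Still no contact; continuing down in small steps.

>>> {"api": "move_arm", "payload": {
  "moves": [
    [[0, 0, -0.001, 0, 30], [0, 0, -0.002, 0, 30], [0, 0, -0.002, 0, 30]]
  ]
}}

```text
clock: 24.82
eef_pos: [0.4947, -0.353, 0.0043]
tool_rot: [0.018, 1.0, -0.0, 0.0]
ft_force: [-3.3, 2.7, 9.3]
grip_width: 0.0426
grasp_force: 68.2
```

>>> {"api": "move_arm", "payload": {
  "moves": [
    [[0, 0, -0.001, 0, 30], [0, 0, -0.002, 0, 30], [0, 0, -0.002, 0, 30]]
  ]
}}

```text
clock: 25.2
eef_pos: [0.4947, -0.353, 0.0043]
tool_rot: [0.018, 1.0, -0.0, 0.001]
ft_force: [-6.9, 3.8, 20.3]
grip_width: 0.0424
grasp_force: 73.8
```

>>> {"api": "move_arm", "payload": {
  "moves": [
    [[0, 0, 0.003, 0, 30], [0, 0, 0.0035, 0, 30], [0, 0, 0.0035, 0, 30]]
  ]
}}

```text
clock: 25.58
eef_pos: [0.4951, -0.3533, 0.0044]
tool_rot: [0.018, 1.0, -0.0, 0.0]
ft_force: [-1.4, 0.8, 5.7]
grip_width: 0.0424
grasp_force: 65.9
```

>>> {"api": "move_arm", "payload": {
  "moves": [
    [[0, 0, 0, 0, 56], [0, 0, 0, 0, 66], [0, 0, 0, 0, 75], [0, 0, 0, 0, 75]]
  ]
}}

```text
clock: 26.08
eef_pos: [0.4946, -0.3529, 0.0036]
tool_rot: [0.018, 1.0, 0.0, -0.0]
ft_force: [-0.3, 0.7, 0.5]
grip_width: 0.0637
grasp_force: 0.0
```

Run:
```python
from h import *
st(); o,c=wcam("w6")
```

```text
26.07 [ 0.4946 -0.3529  0.0036] yaw 87.98 F [-0.3  0.7  0.5] w 0.0637 0.0
```

View pics/w6.png

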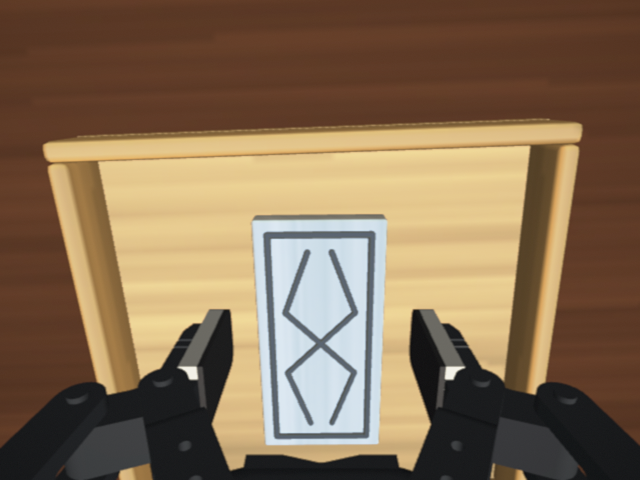

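The plate lies flat in the tray at (320,330), with the fingers clear on both sides. Now I retreat and hand in.

>>> {"api": "move_arm", "payload": {
  "moves": [
    [[0, 0, 0.03, 0, 75], [0, 0, 0.08, 0, 75], [0, 0, 0.13, 0, 75], [0, 0, 0.18, 0, 75], [0, 0, 0.2, 0, 75]]
  ]
}}

```text
clock: 26.75
eef_pos: [0.496, -0.3539, 0.2081]
tool_rot: [0.018, 1.0, -0.002, 0.003]
ft_force: [0.6, -0.3, -0.4]
grip_width: 0.0641
grasp_force: 0.0
```

>>> {"api": "move_arm", "payload": {
  "moves": [
    [[0, 0, 0, 0, 75], [0, 0, 0, 0, 75], [0, 0, 0, 0, 75]]
  ]
}}

```text
clock: 27.12
eef_pos: [0.4938, -0.3523, 0.2017]
tool_rot: [0.018, 1.0, 0.001, -0.002]
ft_force: [0.6, -0.0, 0.3]
grip_width: 0.0639
grasp_force: 0.0
```

Run:
```python
from h import *
st(); print(job.job_done())
```

```text
27.12 [ 0.4938 -0.3523  0.2017] yaw 87.98 F [ 0.6 -0.   0.3] w 0.0639 0.0
the job is handed in; nothing more can be done
None
```

I handed the job in at 27 s with no verdict returned: the table is two stops clockwise, the plunger is home, and the plate lies flat and released in the wooden tray, though it fell up to an estimated 10 mm onto the tray floor when the fingers opened.

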